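# Make up a stationery kit and a camera kit in compartment trays

## Task

Make up two kits from the stock in the middle of the table, one thing to a compartment, each standing or lying flat on the compartment floor the way up it stands now. Into the tray with three compartments, counting from its pull tab, put the box of staples, then the larger binder clip in the middle, then the box of push pins; into the tray with two compartments put the tall lens can in the compartment at the pull tab and the memory stick in the other. Leave the smaller binder clip and the smaller lens can where they are, without knocking them aside.

Things in the scene. Friction and masses are not known exactly. Their poses are not given: they have to be found in the camera images.
- tray_three: Fixed grey plastic tray, three compartments in a row along its x (258 mm in x, 116 in y). Origin: centre of underside, z up; yaw within 0.2 rad. Floor 3 mm thick; walls and dividers 3 mm thick, tops 12 mm above the table. Compartments 82 (x) by 110 mm (y) inside, centres at x = -85, 0, +85 mm, y = 0. Pull tab, 56 mm wide, 25 mm long, low, at the -x (near) end, so x = -85 is at the tab.
- tray_two: Fixed grey plastic tray, two compartments in a row along its x (173 mm in x, 116 in y). Origin: centre of underside, z up; yaw within 0.2 rad. Floor 3 mm thick; walls and dividers 3 mm thick, tops 12 mm above the table. Compartments 82 (x) by 110 mm (y) inside, centres at x = -42.5, +42.5 mm, y = 0. Pull tab, 56 mm wide, 25 mm long, low, at the +x (far) end, so x = +42.5 is at the tab.
- staple_carton: Small closed card box of staples, a flat block 34 mm (own x) by 52 mm (own y) by 22 mm high, lying on its large face. Grip it across the 34 mm. Origin: centre of its underside, z up. About 80 g. Loose.
- clip_large: Larger of the two binder clips: black wedge-shaped body standing on its flat spine, 18 mm thick (own x) at the bottom and narrowing upward, 41 mm long (own y), 26 mm high, wire handles up to 55 mm. Grip it by its upright ends, 41 mm apart along own y; the long sides slope and slip. The handles are not solid. Origin: centre of underside, z up. About 20 g. Loose.
- pin_box: Small clear plastic box of push pins, closed, 36 mm (own x) by 44 mm (own y) by 35 mm high. Origin: centre of its underside, z up. About 60 g. Loose.
- can_tall: The larger and taller of the two black lens cans: an upright cylinder with a screw cap that does not turn, diameter 47 mm, 62 mm high. Origin: centre of its underside, z up. About 90 g. Loose.
- memory_stick: Memory stick lying flat, black with a metal plug, 17 mm (own x) by 52 mm (own y) by 8 mm thick. Grip it across the 17 mm, tips close to the table. Origin: centre of its underside, z up. About 12 g. Loose.
- clip_small: The smaller binder clip, a spare that stays where it is: same form, 10 mm (own x) by 25 mm (own y), handles up to 34 mm. Origin: centre of its underside. Loose.
- can_small: The smaller lens can, a spare that stays where it is: black upright cylinder with screw cap, diameter 32 mm, 30 mm high. Origin: centre of its underside. Loose.
Things that resemble listed ones, but are neither listed nor needed, are in the scene too. What is shaped like the staple_carton but green is not meant.

How it is judged:
By the outcome, as a careful person would: the job done as asked, in the order asked, and still so for the second after the job is handed in, with the robot touching nothing.
It also fails if it takes over 118 s, if anything falls off the work surface, if the arm or the gripper's body presses on something with over 40 N, if the wrist force passes 120 N, or if a joint passes its speed limit or range.

## Robot

A 6-joint arm with a two-finger parallel gripper is mounted at the origin on a cart in front of the work surface, level with it; the furniture and walls round the work are solid. World frame = base frame: x ahead of the robot, y to its left, z up, the work surface at z = 0. Lengths are in m, angles in rad, forces in N, time in s.
With the tool pointing down it reaches from about 0.375 to 0.9 m from the base axis. Payload 3.1 kg.
Tool frame: the origin (TCP) lies where the fingers leave the gripper's body, on its centre line; the fingertips stand 70 mm ahead of it and the grasp point (between the pads) lies 51 mm ahead of it; z points along the fingers, y is the line along which they close (so a half turn about z gives the same grasp; the last joint's range is limited). The gripper opens to 87 mm and grips with 3 to 60 N. Pads are 19 mm wide; open, the fingers measure 117 mm over their backs; the gripper's body (75 mm by 190 mm) begins 51 mm behind the grasp point.
Start: joints at [1.058, 0.527, 1.433, -0, 1.181, -0.178], TCP at [0.205, 0.59, 0.292] pointing down, gripper open.
Joint ranges: [-3.08, 3.08], [-0.75, 2.2], [0.22, 2.44], [-1.43, 4.57], [0, 2.65], [-2.85, 2.85]. Speed limits (rad/s): [2.79, 2.79, 3.14, 3.14, 3.14, 3.14].

## Interface

Orientations are given as a unit quaternion [x, y, z, w].
In Python, from rig import robot gives the robot as it stands.
- The arm moves only by the tool send_rows, never from a script. Its argument "deltas" is text: rows parted by semicolons, each of 7 numbers parted by spaces: the shift along the tool's x, y, z in mm, then the turn, a rotation vector about the tool's x, y, z in degrees, then the opening, from 0 (shut) to 1 (fully open). A call has 1 to 10 rows; each row shifts and turns the commanded pose from where the row before left it, along the tool's axes as they then stand; what a row does not reach is not made up. A row lasts 1/8 s, in which the tool goes at most 62.5 mm and 10.7 degrees, less where a joint would pass 70% of its speed; a pose out of reach is approached as far as the arm can. A call is refused whole if a number of a shift passes 62.5 or a number of a turn 10.7, either way. A call with a gripper value outside its range is refused whole. The fingers move at their own pace and stop on an object; "newtons" is the grip in N (left out, the last holds). Time passes only in rows, so rows that do not move let the fingers close. It gives the time, the measured TCP pose, the force, the opening and the grip force at its end, in the units of the state.
- robot.get_obs(): the state, without advancing time (a new reading comes with each control period).
- robot.camera(name): name is "scene" or "side" or "wrist"; returns a dict with "image" (400x640x3 uint8, red, green, blue), "depth" (400x640 float32, m along the optical axis (not along the pixel's ray), 0 where there is no reading), "fovy" (degrees; the focal length in pixels is half the picture's height over the tangent of half this angle, whatever the lens; pixels are square), "cx", "cy" (the principal point, pixels), "rvec" (rotation vector, rad) and "tvec" (3), from world to camera coordinates, as OpenCV has them. Camera axes: x right, y down, z forward; pixel columns grow to the right and rows downward; lengths in m; the calibration is good to about 2 mm. The wrist camera is an equidistant fisheye: a pixel r from the principal point sees the ray r / f radians off the axis. A picture is of the moment at which its call begins.
- robot.hand_in(): hands the job in; it is judged then, once.
Trained networks look in the newest picture that a camera, given by its name, has taken for a name from the list of things; names that differ only in an ending like _2 or _b are one class to them, and where a whole thing is asked for, a point or a joint stands for the part that bears it (a point fixed in the world has none). Each returns a list of dicts, best first, with "p" (0 to 1); they miss things now and then, are a little off and sometimes report something else, mostly with a low value. They report only what shows in the picture. A call takes as long as a camera call. They do not tell look-alikes from the thing itself.
- robot.find_in(camera, thing): "box" ([left, top, right, bottom] in pixels, round what is visible of it).
- robot.cut_out(camera, thing): "region" (400x640 bool, what is visible of it) and "box" ([left, top, right, bottom] in pixels, round what is visible of it).
The state is a dict: "time": time; "q": joint angles; "joint_velocities": joint speeds; "joint_torque": joint torques, N m; "position": TCP position; "tool_rot": TCP orientation; "ft_force": force on the tool from outside, world axes, zero at the start; "moment": the same for the moment, N m; "grip_width": finger opening in m; "grip_force": force on a finger pad.
Only numpy, scipy, OpenCV 4.12 (cv2) and the standard library are available. Lean on these libraries where they do the work, as an engineer would, in place of code of your own. Each camera call takes 0.05 s, during which the arm holds its last target. There are 200 camera calls.

## Working session

There is one attempt and no reset: what is moved stays moved. The work goes in short steps, Python scripts to look and compute and a tool call to move; the robot and the scene stay as the last step left them, time stands still between calls to the robot, and variables do not carry over. Pictures are saved under pics/ and viewed, at most 14 in all, crops included, and the job is handed in when it is done.

Besides the shell and the picture viewer there is one more tool, called in YAML: its name, and indented under it one key for each argument. send_rows: Moves the arm, as the interface text tells. Its arguments: {"type":"object","properties":{"deltas":{"type":"string"},"newtons":{"type":"number"}},"required":["deltas"]}

```bash
mkdir -p pics; ls; cat > h.py <<'E'
import numpy as np, cv2
from rig import robot
def cam(n): return robot.camera(n)
def f(c): return 200/np.tan(np.radians(c["fovy"])/2)
def cloud(c):
    F=f(c); v,u=np.mgrid[:400,:640]; x=(u-c["cx"])/F; y=(v-c["cy"])/F
    if c.get("fish"):
        r=np.hypot(x,y); k=np.where(r>1e-6,np.tan(np.minimum(r,1.5))/np.maximum(r,1e-6),1); x,y=x*k,y*k
    d=c["depth"]; P=np.stack([x*d,y*d,d],-1)
    R=cv2.Rodrigues(np.array(c["rvec"],float))[0]
    W=(P-np.array(c["tvec"]).ravel())@R
    W[d<=0]=np.nan; return W
def save(img,n): cv2.imwrite("pics/"+n,cv2.cvtColor(img,cv2.COLOR_RGB2BGR))
E
python3 - <<'E'
from h import *
o=robot.get_obs(); print({k:np.round(v,3) for k,v in o.items()})
N="tray_three tray_two staple_carton clip_large pin_box can_tall memory_stick clip_small can_small".split()
for n in("scene","side","wrist"):
    c=cam(n); c["fish"]=n=="wrist"; np.savez("%s0.npz"%n,**c); save(c["image"],n+"0.png")
    R=cv2.Rodrigues(np.array(c["rvec"],float))[0];print(n,"campos",np.round(-R.T@np.array(c["tvec"]).ravel(),3),"axis",np.round(R[2],2))
    W=cloud(c)
    for t in N:
        for r in robot.cut_out(n,t)[:4]:
            if r["p"]<.2: continue
            m=r["region"]; P=W[m]; 
            print(n,t,round(r["p"],2),np.round(r["box"]).astype(int),np.round(np.nanmedian(P,0),3),"zmax",np.round(np.nanpercentile(P[:,2],97),3))
E
```

```text
pics
{'time': np.float64(0.0), 'q': array([ 1.058,  0.528,  1.434, -0.   ,  1.181, -0.179]), 'joint_velocities': array([ 0.   ,  0.   , -0.002, -0.   , -0.002,  0.001]), 'joint_torque': array([ -0.   , -44.004, -17.659,   0.063,   0.058,  -0.   ]), 'position': array([0.204, 0.59 , 0.291]), 'tool_rot': array([ 0.166,  0.986, -0.001, -0.   ]), 'ft_force': array([ 0.57 , -0.797, -0.124]), 'moment': array([-0.031,  0.012, -0.006]), 'grip_force': np.float64(0.0), 'grip_width': np.float64(0.087)}
scene campos [-0.036  0.407  0.568] axis [ 0.67 -0.45 -0.58]
scene tray_three 0.71 [386 161 484 220] [ 0.472 -0.301  0.002] zmax 0.011
scene tray_two 0.71 [180 246 274 327] [0.49  0.299 0.002] zmax 0.011
scene staple_carton 0.81 [346 194 376 208] [ 0.552 -0.098  0.018] zmax 0.022
scene staple_carton 0.69 [233 213 251 235] [0.629 0.196 0.02 ] zmax 0.022
scene staple_carton 0.57 [363 148 385 160] [ 0.718 -0.28   0.017] zmax 0.022
scene staple_carton 0.51 [344 158 358 172] [ 0.707 -0.178  0.019] zmax 0.022
scene clip_large 0.69 [280 221 297 234] [0.563 0.111 0.013] zmax 0.027
scene pin_box 0.63 [296 
[... 759 characters left out ...]
taple_carton 0.65 [420 273 450 302] [ 0.724 -0.293  0.021] zmax 0.025
side pin_box 0.72 [349 185 369 209] [ 0.674 -0.017  0.032] zmax 0.038
side can_tall 0.59 [246 166 269 196] [0.468 0.102 0.049] zmax 0.063
side memory_stick 0.69 [314 227 335 256] [ 0.559 -0.115  0.021] zmax 0.025
side memory_stick 0.67 [246 165 268 198] [0.469 0.102 0.047] zmax 0.063
side memory_stick 0.62 [307 200 317 215] [0.571 0.006 0.008] zmax 0.011
side clip_small 0.58 [283 250 288 267] [ 0.468 -0.123  0.01 ] zmax 0.021
side can_small 0.49 [333 166 348 179] [0.67  0.093 0.025] zmax 0.032
wrist campos [0.133 0.616 0.384] axis [ 0.26 -0.09 -0.96]
wrist tray_three 0.97 [ 20 344  65 398] [ 0.435 -0.313  0.004] zmax 0.012
```

```bash
python3 - <<'E'
from h import *
for n,(a,b,c,d),s in(("side",(200,110,460,305),3),("scene",(170,130,490,330),2.5)):
    i=np.load(n+"0.npz")["image"][b:d,a:c]; save(cv2.resize(i,None,fx=s,fy=s,interpolation=cv2.INTER_CUBIC),n+"0c.png")
E
```

```text
(no output)
```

View pics/side0c.png

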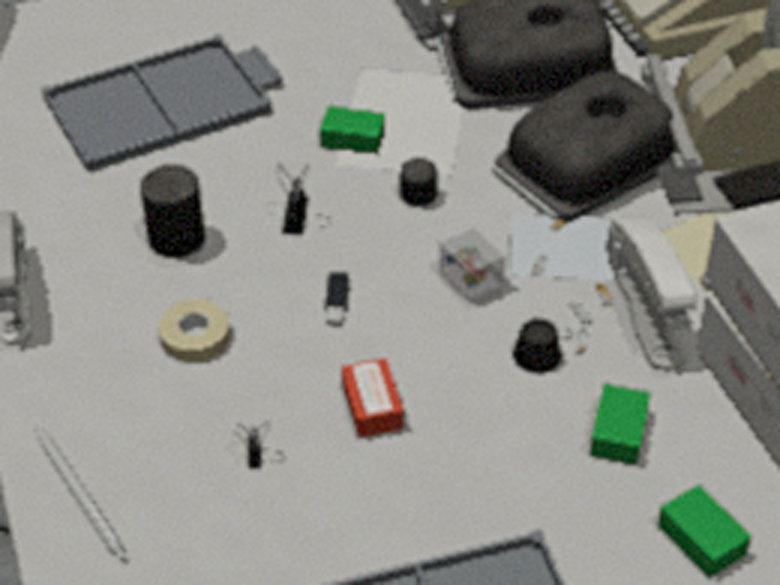

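View pics/scene0c.png

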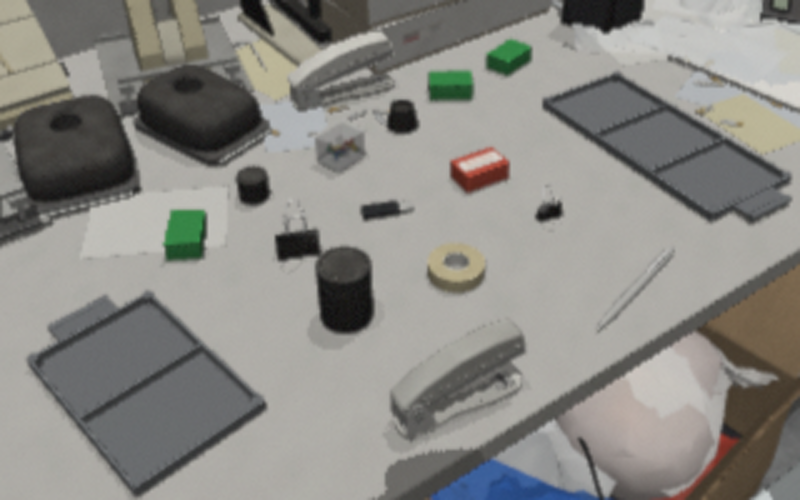

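The pictures (side px): the red staples box at (324,242), against green look-alikes at (317,152), (407,251) and (434,286). The large clip is at (298,180), the small one at (284,260). The tall can is at (257,180), with the small can at (339,170) and a black tapered thing at (379,225). The pin box is at (357,198) and the stick at (312,208). The crops above confirm the choices by colour and size.

```bash
cat > poses.py <<'E'
from h import *
T={"staple":(.555,-.105,.022),"cliplarge":(.566,.107,.026),"pin":(.67,-.005,.035),"can":(.47,.1,.062),"stick":(.568,.01,.008),"clipsmall":(.468,-.122,.016),"cansmall":(.667,.1,.03),"tape":(.455,-.02,.015),"cone":(.66,-.1,.03)}
def est(W,lab):
    W=W.reshape(-1,3); W=W[np.isfinite(W).all(1)]
    s=(abs(W[:,2])<.01)&(W[:,0]>.4)&(W[:,0]<.75)&(abs(W[:,1])<.2)
    z0=np.median(W[s,2]); print(lab,"table z",round(z0*1e3,1))
    for k,(x,y,h) in T.items():
        d=np.hypot(W[:,0]-x,W[:,1]-y)<.045; z=W[:,2]-z0
        A=W[d&(z>.004)&(z<.08)]; 
        if k.startswith("clip"): t=W[d&(z>.004)&(z<h+.002)]
        else: t=W[d&(z>max(.0035,h-.006))&(z<h+.006)]
        if len(t)<5: print(k,"few",len(t)); continue
        (cx,cy),(w,l),a=cv2.minAreaRect((t[:,:2]*1e3).astype(np.float32))
        if w>l: w,l,a=l,w,a+90
        print(k,len(t),"c",round(cx,1),round(cy,1),"wl",round(w,1),round(l,1),"longdir",round((a+90+90)%180-90,1),"ztop",round((np.percentile(t[:,2],95)-z0)*1e3,1),"mean",np.round(t[:,:2].mean(0)*1e3,1))
    for k,(x,y) in {"three":(.485,-.305),"two":(.5,.297)}.items():
        d=(np.abs(W[:,0]-x)<.2)&(np.abs(W[:,1]-y)<.11); z=W[:,2]-z0
        t=W[d&(z>.0075)&(z<.015)]
        if len(t)<20: print(k,"few");continue
        (cx,cy),(w,l),a=cv2.minAreaRect((t[:,:2]*1e3).astype(np.float32))
        if w>l: w,l,a=l,w,a+90
        print(k,len(t),"c",round(cx,1),round(cy,1),"wl",round(w,1),round(l,1),"yaw",round((a+90+90)%180-90,1))
E
python3 - <<'E'
from poses import *
for n in("scene","side"):
    c=dict(np.load(n+"0.npz")); c["fish"]=False; est(cloud(c),n)
E
```

```text
scene table z -1.4
staple 198 c 558.9 -102.4 wl 38.1 53.0 longdir 84.7 ztop 23.5 mean [ 556.2 -100. ]
cliplarge 170 c 563.1 113.8 wl 15.0 41.4 longdir 60.4 ztop 25.5 mean [562.6 113.3]
pin 153 c 674.9 -4.1 wl 37.2 45.8 longdir -76.9 ztop 36.8 mean [671.7  -2.2]
can 289 c 467.4 120.3 wl 44.7 44.9 longdir -77.2 ztop 62.6 mean [465.9 121.1]
stick 100 c 567.4 8.4 wl 18.7 51.3 longdir 68.6 ztop 10.1 mean [566.8  10.7]
clipsmall 50 c 465.1 -116.3 wl 8.6 23.6 longdir 72.5 ztop 16.6 mean [ 465.  -115.3]
cansmall 88 c 667.5 105.5 wl 28.8 29.6 longdir 43.5 ztop 30.3 mean [667.2 105.2]
tape 213 c 456.4 3.9 wl 41.2 53.8 longdir 3.7 ztop 16.3 mean [454.3   3.9]
cone 40 c 688.2 -95.8 wl 25.4 27.7 longdir -34.9 ztop 28.3 mean [688.3 -96.2]
three 697 c 505.8 -325.3 wl 177.2 354.0 yaw 0.1
two 947 c 516.6 266.2 wl 182.6 211.3 yaw 8.3
side table z 0.3
staple 327 c 560.3 -104.9 wl 35.0 57.7 longdir 84.2 ztop 24.3 mean [ 559.8 -107. ]
cliplarge 105 c 570.7 114.5 wl 41.0 57.8 longdir 49.9 ztop 24.1 mean [567.8 105.1]
pin 237 c 676.5 -5.5 wl 37.4 47.9 longdir -74.2 ztop 37.7 mean [675.9  -7.3]
can 224 c 470.5 116.2 wl 44.6 47.2 longdir 77.1 ztop 63.3 mean [470.3 114.9]
stick 134 c 563.4 7.2 wl 74.1 76.8 longdir -18.4 ztop 10.0 mean [570.1   6. ]
clipsmall 45 c 470.8 -112.4 wl 51.9 62.9 longdir -63.8 ztop 17.0 mean [ 468.4 -121. ]
cansmall 103 c 671.3 101.5 wl 29.4 30.3 longdir 24.6 ztop 31.3 mean [671.6  99.8]
tape 273 c 456.3 2.4 wl 44.5 52.0 longdir -14.2 ztop 17.7 mean [457.1   1. ]
cone 76 c 691.5 -100.0 wl 26.2 27.7 longdir 74.0 ztop 30.0 mean [ 691.3 -100.4]
three 1488 c 512.8 -324.3 wl 158.8 354.4 yaw -3.6
two 476 c 512.1 265.9 wl 185.1 199.5 yaw 7.8
```

```bash
cat > trayfit.py <<'E'
from h import *
from scipy.optimize import least_squares
def fit(W,x0,nc,z0):
    W=W.reshape(-1,3); W=W[np.isfinite(W).all(1)]; z=W[:,2]-z0
    L=.1275 if nc==3 else .085
    xs=[-L,-.0425,.0425,L] if nc==3 else [-L,0,L]
    def loc(p,P): 
        c,s=np.cos(p[2]),np.sin(p[2]); d=P-p[:2]; return np.c_[d[:,0]*c+d[:,1]*s,-d[:,0]*s+d[:,1]*c]
    def dist(p,P):
        q=loc(p,P); ax=np.min([abs(q[:,0]-x) for x in xs],0); ey=np.maximum(abs(q[:,1])-.0565,0); ex=np.maximum(abs(q[:,0])-L,0)
        return np.minimum(np.hypot(ax,ey),np.hypot(abs(abs(q[:,1])-.0565),ex))
    p=np.array(x0,float)
    for m in(.03,.012,.008,.008):
        q=loc(p,W[:,:2]); k=(z>.007)&(z<.016)&(abs(q[:,0])<L+m)&(abs(q[:,1])<.0565+m)
        r=least_squares(lambda p:dist(p,W[k,:2]),p,loss="soft_l1",f_scale=.002,x_scale=[.01,.01,.05]); p=r.x
    return p,k.sum(),np.median(dist(p,W[k,:2]))
E
python3 - <<'E'
from trayfit import *
for n,z0 in(("scene",-.0014),("side",.0003)):
    c=dict(np.load(n+"0.npz")); W=cloud(c)
    for nm,x0,nc in(("three",(.485,-.305,.1),3),("two",(.5,.297,.13),2)):
        best=min((fit(W,(x0[0]+dx,x0[1],y),nc,z0) for y in(-.15,0,.15) for dx in(-.02,.02)),key=lambda r:r[2])
        p=best[0]; print(n,nm,np.round(p,4),best[1],round(best[2]*1e3,2))
    V=W.reshape(-1,3); V=V[np.isfinite(V).all(1)]; g=np.zeros((10,19))
    for i in range(10):
        for j in range(19):
            k=(abs(V[:,0]-(.36+.05*i))<.025)&(abs(V[:,1]-(.45-.05*j))<.025)
            if k.sum()>3: g[i,j]=np.percentile(V[k,2],98)*1e3
    print(g.astype(int))
E
```

```text
scene three [ 0.492  -0.3011 -0.0541] 604 1.03
scene two [0.4936 0.2968 0.1439] 793 0.86
[[  0   0   1   2   0   0  53  64  65   0   0   8   9   0  11  11  10   1
    5]
 [  0   0  11  10  11   0   0   0   0  12   0   0   0   0  10   3  10   0
    1]
 [  0   0  10   3  11   0  60  61  14  14   0  23   1   0  10  10  10   1
    5]
 [  0   0  11  10  10   0   0  60   0   0   0   0   0   0   9   9  11   1
   12]
 [  0   0  11  11  11   0  16  48   3   8   0  22  20   0  11  10  11   0
   15]
 [  0   0  10  10   6  22   0   0   0   0   0   0   0   0  11  10  11   0
   16]
 [  0   0   0   0   0  22  21  28   0  35  32  26   0   0   0   0   0   6
   16]
 [  0   0   0   0   1   1   1   0   0  35   0  26  21  22  21  22   0 115
  134]
 [ 49  67  66  49  48  48  41  49  47  35  61  68  67   1   2  21   0 132
  170]
 [  7 174 177  50  54  54  52  55  53  42  63 120 130 130 131 130 130 130
  170]]
side three [ 0.4942 -0.3046 -0.0519] 1296 0.95
side two [0.4966 0.2936 0.1505] 445 1.45
[[  4   3   4   4   3   3  53  65  66   3   6  10  11   3  13  14  13   5
    0]
 [  3   3  14  13  13   5   4   3   3  14   3   3   3   3  13   6  13   3
    0]
 [  4   3  13   7  14   3  62  63  16  18   3  28   7   3  13  12  13   4
    4]
 [  4   3  14  12  13   3  58  62   3   4   3   3   3   3  13   6  13   4
    3]
 [  4   3  13  13  14   4  13  48   7  10   3  25  22   3  13  12  13   3
   16]
 [  4   3  12  13  13  23   4   3   3   3   3   3   3   3  13  12  13   3
   18]
 [  3   3   3   4   3  24  24  31   3  37  36  27   3   3   3   3   3   8
   18]
 [  4   3   3   3   4   4   4  22   3  38   4  29  24  25  23  24   3  15
  137]
 [ 51  65  66  51  50  49   3  52  49   5  62  71  70  21  22  24   3 136
  172]
 [  0 165 165  52  56  56  55  57  55  41  64 123 133 133 133 133 133 133
  173]]
```

```bash
cat > d.py <<'E'
import sys
from h import *
from scipy.spatial.transform import Rotation as Ro
# d.py x y z yawY(deg): pure shift in tool frame at present yaw, after-turn frame, turn
x,y,z,a=map(float,sys.argv[1:5]); o=robot.get_obs(); R=Ro.from_quat(o["tool_rot"]).as_matrix()
a0=np.degrees(np.arctan2(R[1,1],R[0,1])); dw=(np.array([x,y,z])-o["position"])*1e3
t=np.radians(a); Rn=np.c_[[-np.sin(-t)*-1*-1,0,0],[0,0,0],[0,0,0]]
Rn=np.array([[-np.sin(t)*-1,np.cos(t),0],[-np.cos(t),np.sin(t),0],[0,0,-1]])
print("t",round(float(o["time"]),2),"pos",np.round(o["position"]*1e3,1),"yawY",round(a0,1),"tilt",np.round(R[:2,2],3),"F",np.round(o["ft_force"],1),"w",round(float(o["grip_width"])*1e3,1),"g",round(float(o["grip_force"]),1))
print("now-frame",np.round(R.T@dw,1),"after-turn",np.round(Rn.T@dw,1),"turn about tool z",round(((a0-a+180)%360)-180,1))
E
sed -i '/^t=.*Rn=np.c_/d; s/^Rn=/t=np.radians(a); Rn=/' d.py; sed -i 's/^a0=.*$/&/' d.py
python3 d.py .5595 -.1035 .2 -5.5; python3 -c "
from rig import robot;print(robot.get_obs()['time'])"
```

```text
t 1.5 pos [204.7 590.5 292.2] yawY 70.9 tilt [-0. -0.] F [-0.1  0.2 -0.4] w 87.0 g 0.0
now-frame [-562.6 -539.4   92.2] after-turn [656.8 419.7  92.2] turn about tool z 76.4
1.5
```

```bash
sed -i 's/Rn=np.array.*/Rn=np.array([[-np.sin(t),np.cos(t),0],[np.cos(t),np.sin(t),0],[0,0,-1]])/' d.py; tail -4 d.py
```

```text
a0=np.degrees(np.arctan2(R[1,1],R[0,1])); dw=(np.array([x,y,z])-o["position"])*1e3
t=np.radians(a); Rn=np.array([[-np.sin(t),np.cos(t),0],[np.cos(t),np.sin(t),0],[0,0,-1]])
print("t",round(float(o["time"]),2),"pos",np.round(o["position"]*1e3,1),"yawY",round(a0,1),"tilt",np.round(R[:2,2],3),"F",np.round(o["ft_force"],1),"w",round(float(o["grip_width"])*1e3,1),"g",round(float(o["grip_force"]),1))
print("now-frame",np.round(R.T@dw,1),"after-turn",np.round(Rn.T@dw,1),"turn about tool z",round(((a0-a+180)%360)-180,1))
```

send_rows:
  deltas: "-43 -41 6 0 0 0 1;-43 -41 6 0 0 0 1;-43 -41 6 0 0 0 1;-43 -41 6 0 0 0 1;-43 -41 6 0 0 0 1;-43 -41 6 0 0 0 1;-43 -41 6 0 0 0 1;-43 -41 6 0 0 0 1;-43 -41 6 0 0 0 1;-43 -41 6 0 0 0 1"

```text
time: 2.75
position: [0.4777, 0.0603, 0.2324]
tool_rot: [0.166, 0.986, 0.0, 0.001]
ft_force: [1.5, 1.1, 0.2]
grip_width: 0.0872
grip_force: 0.0
```

send_rows:
  deltas: "-43 -43 8 0 0 0 1;-43 -43 8 0 0 0 1;-43 -43 8 0 0 0 1;0 0 0 0 0 10 1;0 0 0 0 0 10 1;0 0 0 0 0 10 1;0 0 0 0 0 10 1;0 0 0 0 0 10 1;0 0 0 0 0 10 1;0 0 0 0 0 10 1"

```text
time: 4.0
position: [0.5564, -0.1019, 0.2083]
tool_rot: [0.704, 0.71, 0.0, 0.0]
ft_force: [-0.3, 0.3, -0.6]
grip_width: 0.0871
grip_force: 0.0
```

```bash
python3 - <<'E'
from poses import *
c=cam("wrist"); c["fish"]=True; np.savez("wrist1.npz",**c); save(c["image"],"wrist1.png"); est(cloud(c),"wrist")
from trayfit import fit
print(fit(cloud(c),(.493,-.303,-.05),3,0))
E
python3 d.py .5595 -.1035 .12 -5.5
```

```text
wrist table z -0.9
staple 1965 c 559.5 -104.1 wl 34.8 52.9 longdir 84.7 ztop 23.5 mean [ 559.6 -102.9]
cliplarge 48 c 562.4 90.7 wl 4.8 14.4 longdir -0.8 ztop 11.6 mean [564.   90.5]
pin 1709 c 675.2 -5.3 wl 36.7 44.4 longdir -76.4 ztop 36.6 mean [674.3  -5.3]
can few 0
stick 899 c 568.6 6.5 wl 17.9 52.0 longdir 67.7 ztop 9.6 mean [569.2   7.8]
clipsmall 173 c 467.7 -117.4 wl 9.9 26.6 longdir 77.0 ztop 16.3 mean [ 468.8 -116.8]
cansmall 226 c 672.7 91.5 wl 10.8 29.1 longdir 9.3 ztop 30.4 mean [671.6  91.9]
tape 1587 c 456.5 3.1 wl 43.5 53.7 longdir -3.4 ztop 16.2 mean [457.6   2.9]
cone 446 c 690.0 -97.5 wl 26.9 28.0 longdir 20.8 ztop 28.8 mean [690.3 -97.5]
three 514 c 531.5 -257.8 wl 27.4 174.5 yaw -1.3
two few
(array([ 0.49485982, -0.30239116, -0.04819821]), np.int64(483), np.float64(0.000592039939832617))
t 4.05 pos [ 556.5 -101.9  208.4] yawY 0.3 tilt [ 0.001 -0.   ] F [0.7 0.5 0.1] w 87.0 g 0.0
now-frame [-1.6  2.9 88.4] after-turn [-1.3  3.1 88.4] turn about tool z 5.8
```

View pics/wrist1.png

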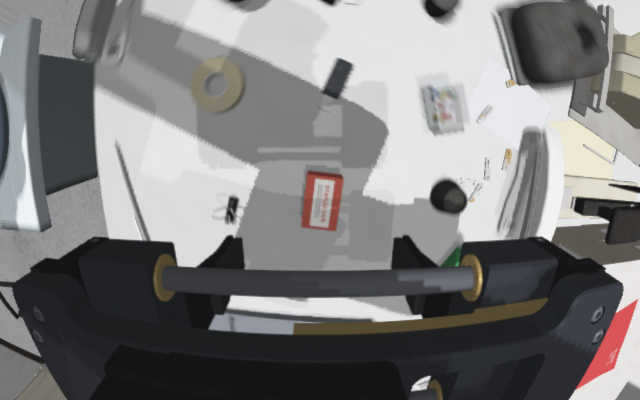

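The wrist view shows the red carton at (322,200) between the fingers, with the small clip clear of them at (232,208). The position agrees with the average of the other cameras.

send_rows:
  deltas: "-1 3 40 0 0 5.5 1;0 0 40 0 0 0 1;0 0 40 0 0 0 1;0 0 15 0 0 0 1;0 0 0 0 0 0 0;0 0 0 0 0 0 0;0 0 0 0 0 0 0;0 0 0 0 0 0 0;0 0 0 0 0 0 0"
  newtons: 25

```text
time: 5.18
position: [0.5594, -0.1029, 0.0737]
tool_rot: [0.735, 0.678, 0.0, 0.0]
ft_force: [0.6, -0.8, 1.2]
grip_width: 0.0447
grip_force: 0.0
```

```bash
python3 d.py .409 -.2985 .14 -5.5
```

```text
t 5.17 pos [ 559.4 -102.9   73.7] yawY -4.6 tilt [ 0.001 -0.   ] F [ 0.6 -0.8  1.2] w 44.7 g 0.0
now-frame [-207.1 -134.2  -66.3] after-turn [-209.1 -131.   -66.3] turn about tool z 0.9
```

send_rows:
  deltas: "0 0 0 0 0 0 0;0 0 0 0 0 0 0;0 0 0 0 0 0 0;0 0 -30 0 0 0 0;0 0 -36 0 0 0 0;-41.5 -27 0 0 0 0 0;-41.5 -27 0 0 0 0 0;-41.5 -27 0 0 0 0 0;-41.5 -27 0 0 0 0 0;-41 -26 0 0 0 0 0"

```text
time: 6.42
position: [0.4078, -0.2994, 0.139]
tool_rot: [0.735, 0.678, -0.0, -0.0]
ft_force: [0.6, 0.7, -1.4]
grip_width: 0.0337
grip_force: 25.0
```

```bash
python3 d.py .409 -.2985 .078 -5.5
```

```text
t 6.42 pos [ 407.8 -299.4  139. ] yawY -4.6 tilt [-0.  0.] F [ 0.6  0.7 -1.4] w 33.7 g 25.0
now-frame [ 1.   1.1 61. ] after-turn [ 1.   1.1 61. ] turn about tool z 0.9
```

send_rows:
  deltas: "1 1 25 0 0 0 0;0 0 25 0 0 0 0;0 0 11 0 0 0 0;0 0 0 0 0 0 0;0 0 0 0 0 0 0.48;0 0 0 0 0 0 0.48;0 0 0 0 0 0 0.48;0 0 -20 0 0 0 0.48;0 0 -40 0 0 0 0.48;0 0 -60 0 0 0 1"

```text
time: 7.68
position: [0.4095, -0.2968, 0.1985]
tool_rot: [0.735, 0.678, 0.0, -0.002]
ft_force: [0.3, -1.3, 0.7]
grip_width: 0.0462
grip_force: 0.0
```

```bash
python3 d.py .566 .111 .2 60
```

```text
t 7.67 pos [ 409.5 -296.8  198.5] yawY -4.6 tilt [-0.002  0.003] F [ 0.3 -1.3  0.7] w 46.2 g 0.0
now-frame [419.1 123.1  -0.8] after-turn [ 68.3 431.4  -1.5] turn about tool z -64.6
```

send_rows:
  deltas: "52.5 15.5 0 0 0 0 1;52.5 15.5 0 0 0 0 1;52.5 15.5 0 0 0 0 1;52.5 15.5 0 0 0 0 1;52.5 15.5 0 0 0 0 1;52.5 15.5 0 0 0 0 1;52.5 15.5 0 0 0 0 1;51.5 14.5 0 0 0 0 1;0 0 0 0 0 -10.5 1;0 0 0 0 0 -10.5 1"

```text
time: 8.93
position: [0.5663, 0.1115, 0.1984]
tool_rot: [0.596, 0.803, -0.0, 0.0]
ft_force: [-0.5, 0.1, -0.5]
grip_width: 0.0868
grip_force: 0.0
```

send_rows:
  deltas: "0 0 0 0 0 -10.5 1;0 0 0 0 0 -10.5 1;0 0 0 0 0 -10.5 1;0 0 0 0 0 -10.5 1;0 0 0 0 0 -1 1"

```text
time: 9.55
position: [0.5663, 0.1103, 0.1984]
tool_rot: [0.265, 0.964, 0.0, 0.0]
ft_force: [-0.2, -0.2, 0.3]
grip_width: 0.0872
grip_force: 0.0
```

```bash
python3 - <<'E'
from poses import *
c=cam("wrist"); c["fish"]=True; np.savez("wrist2.npz",**c); save(c["image"],"wrist2.png"); W=cloud(c); est(W,"wrist")
from trayfit import fit
print(fit(W,(.495,.295,.147),2,-.001))
E
python3 d.py .566 .111 .12 60
```

```text
wrist table z -0.8
staple few 0
cliplarge 720 c 567.1 110.6 wl 18.8 41.3 longdir 67.0 ztop 24.9 mean [563.8 111.7]
pin 167 c 659.1 7.8 wl 14.9 27.0 longdir 60.2 ztop 36.2 mean [659.9   8.3]
can 2992 c 469.4 118.5 wl 46.6 46.7 longdir -21.8 ztop 62.2 mean [470. 119.]
stick 269 c 568.0 7.7 wl 17.1 51.9 longdir 67.2 ztop 9.4 mean [573.2  21.6]
clipsmall 105 c 466.8 -117.6 wl 9.8 26.4 longdir 74.3 ztop 16.9 mean [ 466.7 -115.9]
cansmall 290 c 677.8 98.6 wl 15.2 30.9 longdir 57.8 ztop 29.9 mean [676.9  99.4]
tape 1324 c 456.9 3.1 wl 43.5 53.0 longdir -0.2 ztop 16.3 mean [456.5   3.6]
cone few 0
three 782 c 394.4 -298.6 wl 107.6 121.1 yaw 86.6
two 2984 c 536.3 287.4 wl 166.0 211.2 yaw -11.0
(array([0.49604351, 0.29484669, 0.14200028]), np.int64(2301), np.float64(0.0010576916080249216))
t 9.6 pos [566.3 110.3 198.4] yawY 59.3 tilt [0. 0.] F [-0.3  1.   0.1] w 86.9 g 0.0
now-frame [ 0.6  0.4 78.4] after-turn [ 0.6  0.4 78.4] turn about tool z -0.7
```

View pics/wrist2.png

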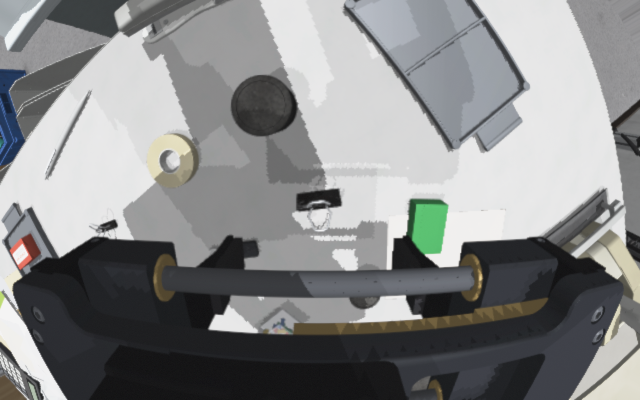

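send_rows:
  deltas: "1 0 40 0 0 -7.5 1;0 0 40 0 0 0 0.8;0 0 30 0 0 0 0.65;0 0 14 0 0 0 0.65;0 0 0 0 0 0 0;0 0 0 0 0 0 0;0 0 0 0 0 0 0;0 0 0 0 0 0 0;0 0 0 0 0 0 0;0 0 0 0 0 0 0"
  newtons: 20

```text
time: 10.85
position: [0.5665, 0.1108, 0.0755]
tool_rot: [0.2, 0.98, 0.0, 0.001]
ft_force: [-0.2, 0.7, 6.6]
grip_width: 0.0405
grip_force: 20.0
```

```bash
python3 d.py .4945 -.303 .15 67
```

```text
t 10.85 pos [566.5 110.8  75.5] yawY 66.9 tilt [0.002 0.   ] F [-0.2  0.7  6.6] w 40.5 g 20.0
now-frame [ -96.5 -408.7  -74.7] after-turn [ -95.4 -409.   -74.5] turn about tool z -0.1
```

send_rows:
  deltas: "0 0 -35 0 0 0 0;0 0 -40 0 0 0 0;-12 -51 0 0 0 0 0;-12 -51 0 0 0 0 0;-12 -51 0 0 0 0 0;-12 -51 0 0 0 0 0;-12 -51 0 0 0 0 0;-12 -51 0 0 0 0 0;-12 -51 0 0 0 0 0;-12 -52 0 0 0 0 0"

```text
time: 12.1
position: [0.4927, -0.3046, 0.1493]
tool_rot: [0.201, 0.98, 0.0, -0.0]
ft_force: [0.1, 0.2, -0.4]
grip_width: 0.0406
grip_force: 20.0
```

```bash
python3 d.py .4945 -.303 .079 67
```

```text
t 12.1 pos [ 492.7 -304.6  149.3] yawY 66.9 tilt [-0.  0.] F [ 0.1  0.2 -0.4] w 40.6 g 20.0
now-frame [-1.   2.2 70.3] after-turn [-1.   2.2 70.3] turn about tool z -0.1
```

send_rows:
  deltas: "-1 2 30 0 0 0 0;0 0 30 0 0 0 0;0 0 10.5 0 0 0 0;0 0 0 0 0 0 0;0 0 0 0 0 0 0.62;0 0 0 0 0 0 0.62;0 0 0 0 0 0 0.62;0 0 -20 0 0 0 0.62;0 0 -40 0 0 0 0.62;0 0 -60 0 0 0 1"

```text
time: 13.35
position: [0.4941, -0.3009, 0.1985]
tool_rot: [0.2, 0.98, 0.001, -0.002]
ft_force: [1.1, -0.6, 0.4]
grip_width: 0.0584
grip_force: 0.0
```

```bash
python3 - <<'E'
from h import *
c=cam("wrist"); save(c["image"],"wrist3.png")
E
python3 d.py .6755 -.005 .18 104
```

```text
t 13.4 pos [ 497.6 -303.6  207.4] yawY 66.9 tilt [ 0.009 -0.008] F [ 0.5 -0.4  4.1] w 61.7 g 0.0
now-frame [-46.2 344.6  26.5] after-turn [-244.9  246.7   27.4] turn about tool z -37.1
```

View pics/wrist3.png

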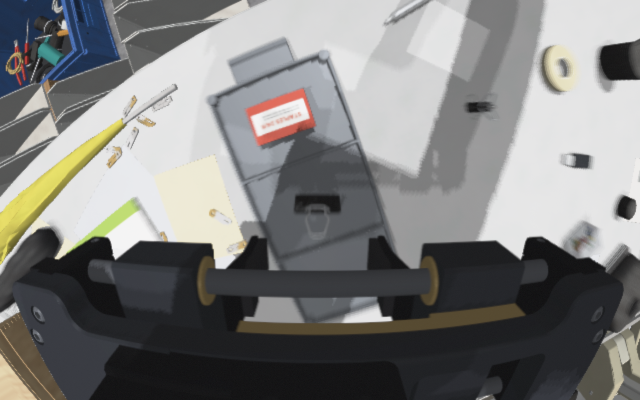

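The clip stands in the middle compartment at (317,203) and the staples lie in the tab compartment at (282,115). Next is the pin box.

send_rows:
  deltas: "-7 49 0 0 0 0 1;-7 49 0 0 0 0 1;-7 49 0 0 0 0 1;-7 49 0 0 0 0 1;-7 49 0 0 0 0 1;-7 49 0 0 0 0 1;-4 51 0 0 0 0 1;0 0 10 0 0 -10 1;0 0 10 0 0 -10 1;0 0 0 0 0 -10 1"

```text
time: 14.65
position: [0.6721, -0.0018, 0.1775]
tool_rot: [-0.063, 0.998, 0.0, -0.001]
ft_force: [0.3, 0.1, 0.7]
grip_width: 0.0872
grip_force: 0.0
```

send_rows:
  deltas: "0 0 0 0 0 -7 1;0 0 0 0 0 0 1"

```text
time: 14.9
position: [0.6727, -0.0023, 0.1786]
tool_rot: [-0.12, 0.993, 0.0, -0.0]
ft_force: [-0.2, 0.5, 0.5]
grip_width: 0.0872
grip_force: 0.0
```

```bash
python3 d.py .6752 -.005 .0785 104
```

```text
t 14.9 pos [672.7  -2.3 178.6] yawY 103.8 tilt [-0.  0.] F [-0.2  0.5  0.5] w 87.2 g 0.0
now-frame [ -1.8  -3.2 100.1] after-turn [ -1.8  -3.2 100.1] turn about tool z -0.2
```

send_rows:
  deltas: "-2 -3 40 0 0 0 1;0 0 35 0 0 0 0.8;0 0 25 0 0 0 0.7;0 0 0 0 0 0 0;0 0 0 0 0 0 0;0 0 0 0 0 0 0;0 0 0 0 0 0 0;0 0 0 0 0 0 0;0 0 0 0 0 0 0;0 0 0 0 0 0 0"
  newtons: 20

```text
time: 16.15
position: [0.6765, -0.005, 0.0804]
tool_rot: [-0.121, 0.993, -0.0, 0.001]
ft_force: [-0.1, 1.2, 6.2]
grip_width: 0.043
grip_force: 19.6
```

```bash
python3 d.py .579 -.3075 .16 104
```

```text
t 16.15 pos [676.5  -5.   80.4] yawY 103.9 tilt [ 0.003 -0.   ] F [-0.1  1.2  6.2] w 43.0 g 19.6
now-frame [ 166.9 -270.5  -79.7] after-turn [ 167.8 -270.   -79.6] turn about tool z -0.1
```

send_rows:
  deltas: "0 0 -35 0 0 0 0;0 0 -45 0 0 0 0;28 -45 0 0 0 0 0;28 -45 0 0 0 0 0;28 -45 0 0 0 0 0;28 -45 0 0 0 0 0;28 -45 0 0 0 0 0;27 -45 0 0 0 0 0;0 0 0 0 0 0 0"

```text
time: 17.27
position: [0.5769, -0.3114, 0.1588]
tool_rot: [-0.118, 0.993, -0.001, 0.0]
ft_force: [0.7, 0.8, -0.9]
grip_width: 0.0425
grip_force: 19.7
```

```bash
python3 d.py .579 -.3075 .0838 104
```

```text
t 17.27 pos [ 576.9 -311.4  158.8] yawY 103.6 tilt [ 0.001 -0.002] F [ 0.7  0.8 -0.9] w 42.5 g 19.7
now-frame [-3.   3.4 75. ] after-turn [-3.   3.3 75. ] turn about tool z -0.4
```

send_rows:
  deltas: "-3 3 30 0 0 0 0;0 0 35 0 0 0 0;0 0 10 0 0 0 0;0 0 0 0 0 0 0;0 0 0 0 0 0 0.68;0 0 0 0 0 0 0.68;0 0 0 0 0 0 0.68;0 0 -20 0 0 0 0.68;0 0 -40 0 0 0 0.68;0 0 -60 0 0 0 1"

```text
time: 18.52
position: [0.5795, -0.3029, 0.2045]
tool_rot: [-0.121, 0.993, 0.001, -0.001]
ft_force: [0.6, 0.6, 0.2]
grip_width: 0.0635
grip_force: 0.0
```

```bash
python3 d.py .4694 .118 .22 70
```

```text
t 18.52 pos [ 579.5 -302.9  204.5] yawY 103.9 tilt [-0.002  0.002] F [0.6 0.6 0.2] w 63.5 g 0.0
now-frame [  6.1 435.1 -14.4] after-turn [247.4 357.9 -15.5] turn about tool z 33.9
```

send_rows:
  deltas: "1 54 0 0 0 0 1;1 54 0 0 0 0 1;1 54 0 0 0 0 1;1 54 0 0 0 0 1;1 55 0 0 0 0 1;1 55 0 0 0 0 1;1 55 0 0 0 0 1;1 55 0 0 0 0 1;0 0 0 0 0 0 1"

```text
time: 19.65
position: [0.4664, 0.121, 0.205]
tool_rot: [-0.124, 0.992, 0.0, 0.0]
ft_force: [0.8, 0.1, -0.0]
grip_width: 0.0871
grip_force: 0.0
```

```bash
python3 d.py .4694 .118 .1 104
```

```text
t 19.65 pos [466.4 121.  205. ] yawY 104.2 tilt [0. 0.] F [ 0.8  0.1 -0. ] w 87.1 g 0.0
now-frame [ -2.1  -3.7 105. ] after-turn [ -2.2  -3.7 105. ] turn about tool z 0.2
```

send_rows:
  deltas: "-2 -4 45 0 0 0 1;0 0 45 0 0 0 0.9;0 0 25 0 0 0 0.8;0 0 0 0 0 0 0;0 0 0 0 0 0 0;0 0 0 0 0 0 0;0 0 0 0 0 0 0;0 0 0 0 0 0 0;0 0 0 0 0 0 0;0 0 0 0 0 0 0"
  newtons: 25

```text
time: 20.9
position: [0.4718, 0.1145, 0.09]
tool_rot: [-0.121, 0.993, -0.0, 0.001]
ft_force: [-0.8, -0.6, 7.9]
grip_width: 0.0467
grip_force: 25.0
```

```bash
python3 d.py .538 .301 .15 104
```

```text
t 20.9 pos [471.8 114.5  90. ] yawY 103.9 tilt [ 0.003 -0.   ] F [-0.8 -0.6  7.9] w 46.7 g 25.0
now-frame [-109.3  165.1  -59.8] after-turn [-109.4  165.   -60. ] turn about tool z -0.1
```

send_rows:
  deltas: "0 0 -25 0 0 0 0;0 0 -35 0 0 0 0;-27 41 0 0 0 0 0;-27 41 0 0 0 0 0;-27 41 0 0 0 0 0;-27 41 0 0 0 0 0;0 0 0 0 0 0 0"

```text
time: 21.78
position: [0.5374, 0.3031, 0.1492]
tool_rot: [-0.123, 0.992, 0.001, 0.002]
ft_force: [0.1, -0.3, -0.8]
grip_width: 0.0466
grip_force: 25.0
```

```bash
python3 d.py .538 .301 .0933 104
```

```text
t 21.77 pos [537.4 303.1 149.2] yawY 104.1 tilt [0.004 0.002] F [ 0.1 -0.3 -0.8] w 46.6 g 25.0
now-frame [ 0.2 -2.2 55.9] after-turn [-0.1 -2.1 55.9] turn about tool z 0.1
```

send_rows:
  deltas: "0 -2 25 0 0 0 0;0 0 22 0 0 0 0;0 0 9 0 0 0 0;0 0 0 0 0 0 0;0 0 0 0 0 0 0.8;0 0 0 0 0 0 0.8;0 0 0 0 0 0 0.8;0 0 -30 0 0 0 0.8;0 0 -50 0 0 0 0.8;0 0 -40 0 0 0 1"

```text
time: 23.02
position: [0.537, 0.2978, 0.2144]
tool_rot: [-0.121, 0.993, 0.0, 0.0]
ft_force: [0.1, 0.4, -0.5]
grip_width: 0.0741
grip_force: 0.0
```

```bash
python3 d.py .5685 .007 .2 -22.5
```

```text
t 23.02 pos [537.  297.8 214.4] yawY 103.9 tilt [0.001 0.   ] F [ 0.1  0.4 -0.5] w 74.1 g 0.0
now-frame [  39.2 -289.9   14.4] after-turn [-256.7  140.4   14.4] turn about tool z 126.4
```

send_rows:
  deltas: "6.5 -48 0 0 0 0 1;6.5 -48 0 0 0 0 1;6.5 -48 0 0 0 0 1;6.5 -48 0 0 0 0 1;6.5 -49 0 0 0 0 1;6.5 -49 0 0 0 0 1;0 0 0 0 0 10.5 1;0 0 0 0 0 10.5 1;0 0 0 0 0 10.5 1;0 0 0 0 0 10.5 1"

```text
time: 24.28
position: [0.5684, 0.0068, 0.2128]
tool_rot: [0.246, 0.969, -0.0, -0.0]
ft_force: [0.2, -0.4, -0.5]
grip_width: 0.0869
grip_force: 0.0
```

send_rows:
  deltas: "0 0 0 0 0 10.5 1;0 0 0 0 0 10.5 1;0 0 0 0 0 10.5 1;0 0 0 0 0 10.5 1;0 0 0 0 0 10.5 1;0 0 0 0 0 10.5 1;0 0 0 0 0 10.5 1;0 0 0 0 0 10.5 1;0 0 0 0 0 0 1"

```text
time: 25.4
position: [0.5685, 0.0069, 0.2128]
tool_rot: [0.829, 0.559, -0.0, 0.0]
ft_force: [0.3, 0.3, 0.5]
grip_width: 0.0866
grip_force: 0.0
```

```bash
python3 - <<'E'
from poses import *
c=cam("wrist"); c["fish"]=True; est(cloud(c),"wrist")
E
python3 d.py .5685 .007 .0715 -22.5
```

```text
wrist table z -0.9
staple few 0
cliplarge few 0
pin few 0
can few 0
stick 795 c 569.3 7.2 wl 16.0 51.9 longdir 67.7 ztop 9.6 mean [570.1   9.5]
clipsmall 122 c 467.5 -117.8 wl 10.1 25.8 longdir 76.2 ztop 16.6 mean [ 469.1 -116.2]
cansmall 953 c 671.4 102.6 wl 31.9 32.1 longdir 79.2 ztop 30.1 mean [670.6 102.5]
tape 792 c 457.3 7.3 wl 34.7 53.4 longdir -5.0 ztop 16.3 mean [456.9  10.1]
cone 224 c 687.3 -93.7 wl 19.5 27.5 longdir 38.5 ztop 28.7 mean [686.4 -93.3]
three few
two 760 c 486.5 228.6 wl 82.1 260.8 yaw -35.0
t 25.45 pos [568.5   6.9 212.8] yawY -21.9 tilt [-0. -0.] F [0.8 0.7 1.3] w 86.9 g 0.0
now-frame [ 1.000e-01 -0.000e+00  1.413e+02] after-turn [ 1.000e-01 -0.000e+00  1.413e+02] turn about tool z 0.6
```

send_rows:
  deltas: "0 1 50 0 0 0 0.7;0 0 50 0 0 0 0.5;0 0 30 0 0 0 0.4;0 0 11 0 0 0 0.4;0 0 0 0 0 0 0;0 0 0 0 0 0 0;0 0 0 0 0 0 0;0 0 0 0 0 0 0;0 0 0 0 0 0 0;0 0 0 0 0 0 0"
  newtons: 15

```text
time: 26.7
position: [0.5697, 0.0065, 0.0723]
tool_rot: [0.83, 0.558, 0.0, 0.0]
ft_force: [-0.3, 0.0, 4.8]
grip_width: 0.0169
grip_force: 15.0
```

```bash
python3 d.py .454 .289 .16 -22.5
```

```text
t 26.7 pos [569.7   6.5  72.3] yawY -22.1 tilt [ 0.001 -0.   ] F [-0.3  0.   4.8] w 16.9 g 15.0
now-frame [ 218.2 -213.5  -87.8] after-turn [ 216.7 -215.   -87.7] turn about tool z 0.4
```

send_rows:
  deltas: "0 0 -40 0 0 0 0;0 0 -48 0 0 0 0;36 -36 0 0 0 0 0;36 -36 0 0 0 0 0;36 -36 0 0 0 0 0;36 -36 0 0 0 0 0;37 -36 0 0 0 0 0;37 -35 0 0 0 0 0;0 0 0 0 0 10 0;0 0 0 0 0 10 0"

```text
time: 27.95
position: [0.4516, 0.2903, 0.1594]
tool_rot: [0.915, 0.404, -0.0, 0.0]
ft_force: [0.5, -0.2, -0.2]
grip_width: 0.0167
grip_force: 15.0
```

send_rows:
  deltas: "0 0 0 0 0 10 0;0 0 0 0 0 0 0"

```text
time: 28.2
position: [0.4522, 0.2894, 0.1595]
tool_rot: [0.946, 0.326, -0.0, 0.0]
ft_force: [-0.0, -0.5, -0.1]
grip_width: 0.017
grip_force: 15.0
```

```bash
python3 d.py .454 .289 .0755 -52
```

```text
t 28.2 pos [452.2 289.4 159.5] yawY -52.0 tilt [-0.001 -0.   ] F [-0.  -0.5 -0.1] w 17.0 g 15.0
now-frame [ 1.2  1.4 84. ] after-turn [ 1.2  1.4 84. ] turn about tool z 0.0
```

send_rows:
  deltas: "0 1 40 0 0 0 0;0 0 30 0 0 0 0;0 0 14 0 0 0 0;0 0 0 0 0 0 0;0 0 0 0 0 0 0.32;0 0 0 0 0 0 0.32;0 0 0 0 0 0 0.32;0 0 -30 0 0 0 0.32;0 0 -50 0 0 0 0.32;0 0 -50 0 0 0 0.6"

```text
time: 29.45
position: [0.4527, 0.2885, 0.2071]
tool_rot: [0.946, 0.325, -0.0, 0.0]
ft_force: [0.7, 0.0, -0.9]
grip_width: 0.032
grip_force: 0.0
```

send_rows:
  deltas: "0 0 -30 0 0 0 1;-30 -30 0 0 0 0 1;-30 -30 0 0 0 0 1;-30 -30 0 0 0 0 1;0 0 0 0 0 0 1"

```text
time: 30.08
position: [0.3229, 0.3038, 0.2359]
tool_rot: [0.945, 0.326, -0.002, 0.0]
ft_force: [1.4, -0.1, 0.3]
grip_width: 0.0799
grip_force: 0.0
```

```bash
python3 - <<'E'
from poses import *
from trayfit import fit
o=[]
for n,(a,b,c_,d) in(("side",(200,110,460,390)),("scene",(170,130,490,330))):
    c=cam(n); c["fish"]=False
    save(cv2.resize(c["image"][b:d,a:c_],None,fx=2.1 if n=="side" else 2.5,fy=2.1 if n=="side" else 2.5,interpolation=cv2.INTER_CUBIC),n+"9.png")
E
python3 d.py .454 .289 .0755 -52
```

```text
t 30.18 pos [327.1 304.8 236.3] yawY -52.1 tilt [0.002 0.001] F [0.3 0.3 0.5] w 84.1 g 0.0
now-frame [ 90.1  90.3 161. ] after-turn [ 90.3  90.5 160.8] turn about tool z -0.1
```

View pics/side9.png

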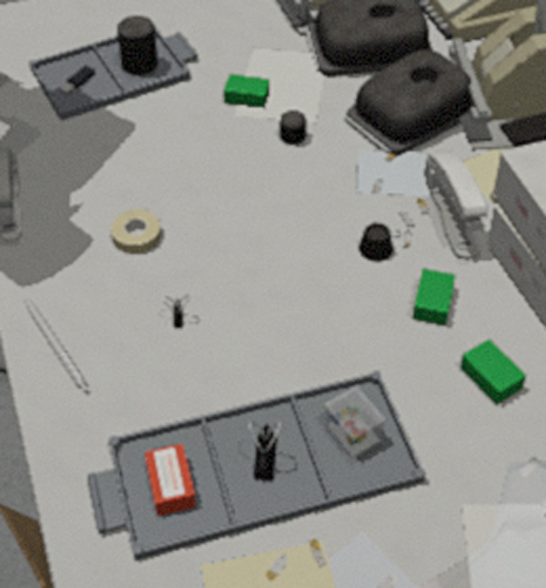

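View pics/scene9.png

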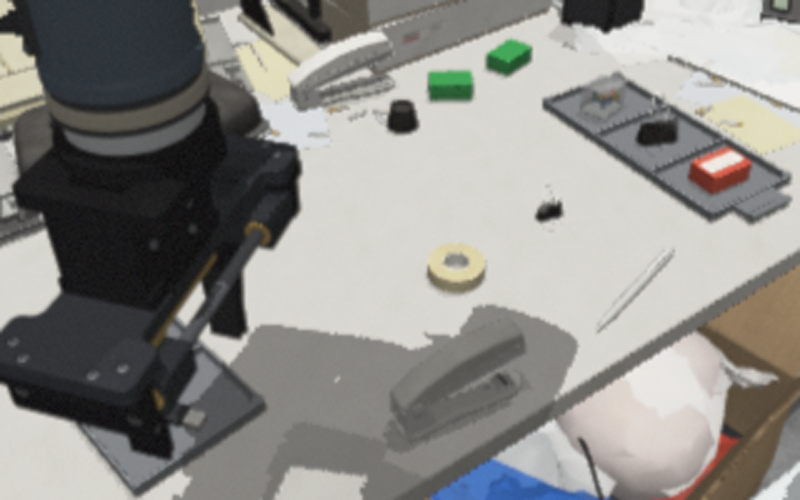

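Side picture: staples (170,480), clip (265,455) and pins (353,420) are in the three-compartment tray. The can (137,45) and the stick (80,77) are in the two-compartment tray, and both spares are unmoved. One numeric check that the pieces lie flat, then I hand in.

```bash
python3 - <<'E'
import poses
poses.T.clear(); poses.T.update({"staple":(.409,-.2985,.025),"pin":(.579,-.3075,.038),"can":(.538,.301,.065),"stick":(.454,.289,.011),"cliplarge":(.4945,-.303,.029),"clipsmall":(.468,-.117,.016),"cansmall":(.67,.102,.03)})
c=poses.cam("side"); poses.est(poses.cloud(c),"side")
E
```

```text
side table z 0.3
staple 507 c 410.3 -299.0 wl 34.0 55.8 longdir 85.0 ztop 27.4 mean [ 409.9 -301.3]
pin 413 c 580.0 -303.3 wl 37.3 45.8 longdir -74.8 ztop 40.6 mean [ 580.  -304.4]
can 173 c 536.1 294.3 wl 45.4 46.3 longdir -74.4 ztop 66.5 mean [535.6 293.2]
stick 192 c 455.0 289.9 wl 82.9 87.2 longdir -17.5 ztop 13.4 mean [455.2 288. ]
cliplarge 576 c 495.1 -302.2 wl 85.3 87.1 longdir 36.6 ztop 25.9 mean [ 493.1 -306.3]
clipsmall 48 c 476.1 -114.4 wl 40.6 68.2 longdir -72.6 ztop 17.0 mean [ 470.3 -118.8]
cansmall 101 c 672.4 98.8 wl 29.4 34.6 longdir 70.1 ztop 31.7 mean [671.6 100. ]
three 1662 c 512.9 -323.6 wl 160.0 353.8 yaw -3.6
two 577 c 516.9 287.2 wl 178.5 236.0 yaw -5.2
```

```bash
python3 -c "
from rig import robot;print(robot.hand_in())"
```

```text
the job is handed in; nothing more can be done
None
```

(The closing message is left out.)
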